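Start the sample chamber's clamp screw without crossing its thread

TASK

Start the knurled clamp screw in the threaded boss of the sample chamber without crossing the thread: turn it backward (anticlockwise from above) until you feel the thread drop, then forward one full turn, and finish while still holding the knob gripped at that point. Do not run the screw further down than that, and leave the bottles, jars, dish and wrench where they are.

Things in the scene. Friction and masses are not known exactly. Their poses are not given: they have to be found in the camera images.
- screw: Captive clamp screw: an upright knurled steel knob, a cylinder 38 mm across, 30 mm tall, on a 15 mm thick shank standing in the threaded boss. Origin: centre of the knob, on its axis, half-way up; z up; x along the raised pointer bar on its top. It only turns about its upright axis and slides along it, both easily, and cannot be pulled out. It weighs about 2 N and stays where it is when let go.
- mark (a point): Tip of the pointer bar on the knob's top, 16 mm from the screw's axis and 17 mm above the knob's centre. It only shows how far the screw has turned; where the drop lies cannot be seen from it.
- nut_boss: Fixed steel nut flange, 68 mm across and 7 mm thick, with a threaded boss 32 mm across on it, rising to 30 mm above the flange's underside (75 mm above the bench). Origin: centre of the flange's underside, on the screw's axis, 45 mm above the bench; z up; its yaw is that of the flange, which varies; the thread inside cannot be seen.
- boss_top (a point): Centre of the boss's top, on the screw's axis, 75 mm above the bench. Coarse right-hand thread, one start, 8 mm of travel a turn. Turned backward (anticlockwise from above) the screw first climbs the thread; 0.5 to 3 rad from the start (hidden) it passes the thread's end and drops 8 mm. Forward from there it sinks 8 mm a turn under the boss's thread. A closed gripper carries it: it drops only when let go or pressed down.
- drop_level (a point): A point on the axis, fixed, 120 mm above the bench: the height of the knob's centre at the thread's end just before the drop. Just after the drop the centre is 112 mm, one turn further 104 mm above the bench. At the start it is 116 to 120 mm, its underside 26 to 30 mm over the boss.
- chamber: Fixed sample chamber, an aluminium block 240 by 130 by 45 mm tall. Origin: on the bench, under the screw's axis; x along its long side, the block reaching from -70 to +170 mm in x and 65 mm to either side in y; z up.
- amber_bottle: Amber glass bottle, 80 mm across, 170 mm tall. Loose bystander; origin at the centre of its underside.
- wash_bottle: Clear plastic bottle, 60 mm across, 150 mm tall. Loose bystander; origin at the centre of its underside.
- jar_a: Glass jar, 50 mm across, 70 mm tall, beside the chamber. Loose bystander; origin at the centre of its underside.
- jar_b: Glass jar, 48 mm across, 60 mm tall, beside the chamber. Loose bystander; origin at the centre of its underside.
- dish: Round clear dish, 64 mm across, 14 mm high, lying on the chamber's top plate, 115 to 130 mm from the screw's axis. Loose bystander; origin at the centre of its underside.
- wrench: Steel open-ended wrench, 140 mm long, lying beside the chamber. Loose bystander; origin at the centre of its underside.

How it is judged:
By the outcome, as a careful person would: the job done as asked, in the order asked, and still so for the second after the job is handed in, while the arm keeps its last pose, push and grip.
It also fails if it takes over 67 s, if anything falls off the work surface, if the arm or the gripper's body presses on something with over 40 N, if the wrist force passes 120 N, or if a joint passes its speed limit or range.

ROBOT

A 7-joint arm with a two-finger parallel gripper is mounted at the origin on the work surface. World frame = base frame: x ahead of the robot, y to its left, z up, the work surface at z = 0. Lengths are in m, angles in rad, forces in N, time in s.
With the tool pointing down it reaches from about 0.425 to 0.925 m from the base axis. Payload 6.8 kg.
Tool frame: the origin (TCP) lies midway between the tips of the shut fingers; the grasp point (between the pads) lies 19 mm behind it; z points along the fingers, y is the direction in which the jaws open and shut (so a half turn about z gives the same grasp; the last joint's range is limited). The gripper opens to 85 mm and grips with 20 to 120 N. Pads are 22 mm wide; open, the fingers measure 114 mm over their backs; the gripper's body (76 mm by 85 mm) begins 54 mm behind the grasp point. The pads swing forward as they close: fully open they stand 13 mm farther back than shut.
Start: joints at [-1.421, 0.477, 0.022, 1.555, -0.011, 1.109, -0.083], TCP at [0.172, 0.653, 0.231] pointing down, gripper open.
Joint ranges: [-2.96, 2.96], [-0.34, 2.1], [-1.41, 1.46], [0.24, 2.44], [-1.37, 4.51], [0.17, 1.92], [-2.96, 2.96]. Speed limits (rad/s): [2.39, 2.39, 3.14, 3.14, 3.14, 3.14, 3.14].

INTERFACE

Orientations are given as a unit quaternion [w, x, y, z].
In Python, from station import readout, eyes, ticket gives the robot as it stands. The module is installed in compiled form; this text tells all that it offers.
- The arm moves only by the shell command python3 -m crank 'ROWS' [FORCE]. ROWS is JSON, a list of rows, each an object of numbers: "jaw": the opening in per cent of the stroke, from 0 (shut) to 100 (fully open); "x", "y", "z": the shift along the tool's x, y, z in mm; "ax", "ay", "az": the turn, a rotation vector about the tool's x, y, z in degrees. In form: [{"jaw": .., "x": .., "y": .., "z": .., "ax": .., "ay": .., "az": ..}, ...]. A call has 1 to 12 rows; each row shifts and turns the commanded pose from where the row before left it, along the tool's axes as they then stand; what a row does not reach is not made up. A row lasts 1/8 s, in which the tool goes at most 62.5 mm and 10.7 degrees, less where a joint would pass 70% of its speed; a pose out of reach is approached as far as the arm can. A call with a gripper value outside its range is refused whole. The fingers move at their own pace and stop on an object; FORCE is the grip in N (left out, the last holds). Time passes only in rows, so rows that do not move let the fingers close. It gives the time, the measured TCP pose, the force and the opening at its end, in the units of the state.
- readout.get_obs(): the state, without advancing time (a new reading comes with each control period).
- eyes.read_camera(name): name is "scene" or "top" or "wrist"; returns (picture, depth): 420x560x3 uint8, red, green, blue; 420x560 float32, m along the optical axis (not along the pixel's ray), 0 where there is no reading.
- eyes.calibration(name): a dict with "fx", "fy", "cx", "cy" (pixels), "R" (3x3) and "t" (3): a world point X has camera coordinates R X + t. Camera axes: x right, y down, z forward; pixel columns grow to the right and rows downward; lengths in m; the calibration is good to about 2 mm. The wrist camera is an equidistant fisheye: a pixel r from the principal point sees the ray r / f radians off the axis. A picture is of the moment at which its call begins: read the wrist's pose just before it. calibration takes no time and is no camera call; for the wrist camera it gives the pose at the moment of the call.
- ticket.hand_in(): hands the job in, once; it reports no verdict.
The state is a dict: "t": time; "q": joint angles; "joint_vel": joint speeds; "joint_torque": joint torques, N m; "eef_pos": TCP position; "tool_rot": TCP orientation; "contact_force": force on the tool from outside, world axes, zero at the start; "torque": the same for the moment, N m; "gripper_width": opening from 0.0 (shut) to 1.0 (fully open).
Only numpy, scipy, OpenCV 4.12 (cv2) and the standard library are available. Lean on these libraries where they do the work, as an engineer would, in place of code of your own. Each camera call takes 0.05 s, during which the arm holds its last target. There are 200 camera calls.

## Working session

There is one attempt and no reset: what is moved stays moved. The work goes in short steps, Python scripts to look and compute and a shell command to move; the robot and the scene stay as the last step left them, time stands still between calls to the robot, and variables do not carry over. Pictures are saved under pics/ and viewed, about 8 in all and at most 12, crops included, and the job is handed in when it is done.

```bash
mkdir -p pics; cat > h.py <<'E'
from station import readout, eyes, ticket
import numpy as np, cv2
def snap(n,f):
    c=eyes.calibration(n); im,d=eyes.read_camera(n)
    cv2.imwrite(f'pics/{f}.png',im[:,:,::-1]); np.savez(f'{f}.npz',im=im,d=d,**{k:np.array(v) for k,v in c.items()})
    return im,d,c
def ray(c,u,v,fish=False):
    a=np.array([(u-c['cx'])/c['fx'],(v-c['cy'])/c['fy']])
    if fish:
        r=np.hypot(*a); dd=np.r_[a/max(r,1e-9)*np.sin(r),np.cos(r)]
    else: dd=np.r_[a,1.]
    R=np.array(c['R']); return -R.T@np.array(c['t']), R.T@dd
def onz(c,u,v,z,fish=False):
    o,d=ray(c,u,v,fish); return o+d*(z-o[2])/d[2]
E
python3 - <<'E'
from h import *
ims=[snap(n,n+'0')for n in('scene','top')]
for _,_,c in ims: print(c)
cv2.imwrite('pics/both.png',cv2.resize(np.hstack([i[0] for i in ims])[:,:,::-1],(800,300)))
o=readout.get_obs();print(o)
E
```

```text
{'fx': 520.6650827952024, 'fy': 520.6650827952024, 'cx': 266.47040203038097, 'cy': 201.01712503449588, 'R': array([[-0.32975944,  0.94401485,  0.00972987],
       [ 0.52170341,  0.19080966, -0.83151502],
       [-0.78681908, -0.26912383, -0.55541705]]), 't': array([ 0.20944891, -0.19518039,  1.95271826])}
{'fx': 449.56782058923307, 'fy': 449.56782058923307, 'cx': 283.07066947513243, 'cy': 209.09202039655867, 'R': array([[-0.02112206, -0.99937395,  0.02838264],
       [-0.99428099,  0.01802489, -0.10526355],
       [ 0.10468606, -0.0304437 , -0.99403924]]), 't': array([-0.01640359,  0.58456223,  1.34748247])}
{'t': 0.1, 'q': array([-1.4210966 ,  0.4777457 ,  0.02235497,  1.5563138 , -0.01149487,
        1.1093179 , -0.08307176]), 'joint_vel': array([ 0.00103253, -0.00155803,  0.00094624, -0.00142795,  0.00178537,
       -0.00103417, -0.00171652]), 'joint_torque': array([ 4.29932130e-03, -5.97756815e+01,  1.61354531e+00, -2.81953043e+01,
        1.29096833e-02,  5.01625735e-03, -1.97236881e-05]), 'eef_pos': array([0.17197914, 0.65218445, 0.23042061]), 'tool_rot': array([-4.10513304e-05,  1.28523328e-01,  9.91706140e-01, -8.27166124e-04]), 'contact_force': array([-0.20960297,  0.80912957,  0.57184187]), 'torque': array([ 0.02805742,  0.01077189, -0.00429489]), 'gripper_width': 0.9969241078117178}
```

View pics/top0.png

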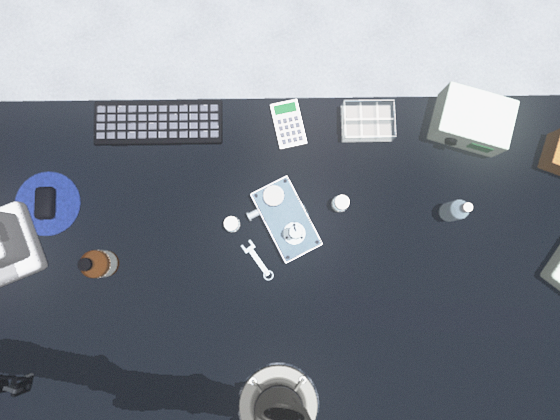

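View pics/scene0.png

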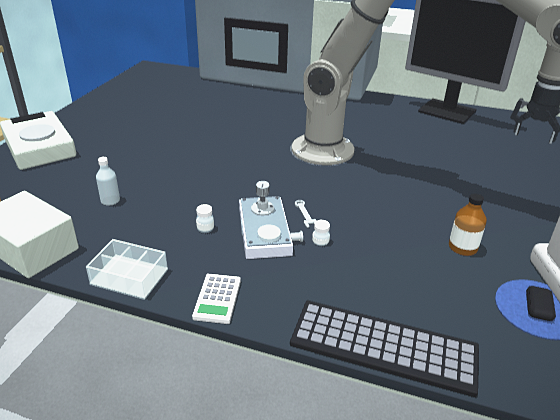

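The top view shows the chamber (250–322, 177–263) with the screw near (294,232), the dish at (273,195), jars at (232,224) and (341,203), and the wrench at (257,260). The scene view shows the knob at (263,187).

```bash
python3 - <<'E'
from h import *
a=np.load('top0.npz');b=np.load('scene0.npz')
A=a['im'][205:265,260:330];B=b['im'][170:230,230:300]
cv2.imwrite('pics/c.png',cv2.resize(np.hstack([A,B])[:,:,::-1],(800,343),interpolation=cv2.INTER_CUBIC))
def tri(p,q):
    o1,d1=ray(a,*p);o2,d2=ray(b,*q)
    s=np.linalg.lstsq(np.c_[d1,-d2],o2-o1,rcond=None)[0]
    x,y=o1+d1*s[0],o2+d2*s[1];return (x+y)/2,np.linalg.norm(x-y)
print(tri((294,232),(263,185)))
def dp(c,u,v):
    o,d=ray(c,u,v);return o+d*c['d'][int(v),int(u)]
# height map from top depth around screw
for n,c,(u0,u1,v0,v1) in(('top',a,(250,325,175,265)),('scene',b,(240,292,175,225))):
    P=np.array([dp(c,u,v) for v in range(v0,v1) for u in range(u0,u1)])
    k=P[(P[:,2]>.12)&(P[:,2]<.16)];print(n,len(k),k.mean(0),k.min(0),k.max(0))
    m=P[(P[:,2]>.035)&(P[:,2]<.055)];
    print(cv2.minAreaRect((m[:,:2]*1000).astype(np.float32)))
for p in((250,191),(287,177),(322,245),(289,262)):print(onz(a,*p,.045))
for p in((232,224),(341,203)):print('jar',onz(a,*p,.065))
print('dish',onz(a,273,195,.055))
E
```

```text
(array([ 0.50833302, -0.05535059,  0.12681421]), np.float64(0.0015714423409443358))
top 144 [ 0.50776754 -0.0588318   0.13079725] [ 0.49073977 -0.07733152  0.12267413] [ 0.52497806 -0.04026386  0.13651529]
((546.5236206054688, -24.48529815673828), (238.911865234375, 162.66026306152344), 26.25263214111328)
scene 107 [ 0.51690931 -0.05535453  0.12842863] [ 0.49389781 -0.07550178  0.12007414] [ 0.5350216  -0.03768255  0.13519526]
((515.1590576171875, -54.92543029785156), (151.68060302734375, 130.96925354003906), 23.82720947265625)
[0.63981636 0.072002   0.045     ]
[ 0.681148   -0.04156029  0.045     ]
[ 0.47160771 -0.14263698  0.045     ]
[ 0.42281378 -0.04186579  0.045     ]
jar [0.53878559 0.12584533 0.065     ]
jar [ 0.59580955 -0.20140167  0.065     ]
dish [0.62496241 0.00238235 0.055     ]
```

View pics/c.png

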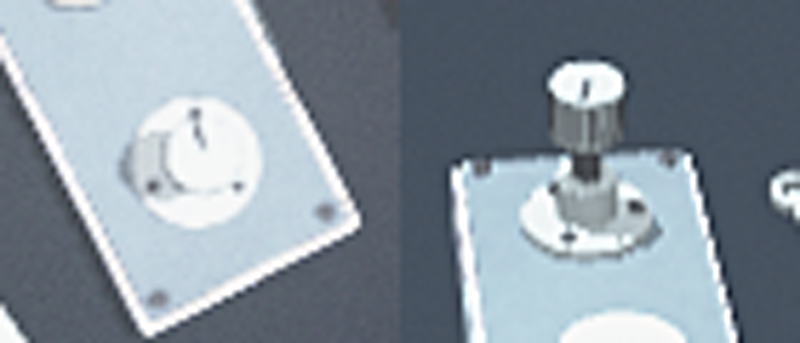

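The knob top is near (0.508, −0.057, 0.134), and both views agree with the sizes given. I'll set out high, at constant yaw.

```bash
R='{"x":-25,"y":-30}'; python3 -m crank '[{"jaw":100,"x":-25,"y":-30},{"x":-25,"y":-30},{"x":-25,"y":-30},{"x":-25,"y":-30},{"x":-25,"y":-30},{"x":-25,"y":-30},{"x":-25,"y":-30},{"x":-25,"y":-30},{"x":-25,"y":-30},{"x":-25,"y":-30}]' 40; python3 -c "
from h import *
print(readout.get_obs()['q'])"
```

```text
[-1.4210966   0.4777457   0.02235497  1.5563138  -0.01149487  1.1093179
 -0.08307176]schema error: expected keys jaw, x, y, z, ax, ay, az
```

```bash
python3 -m crank '[{"jaw":100,"x":-25,"y":-30,"z":0,"ax":0,"ay":0,"az":0},{"jaw":100,"x":-25,"y":-30,"z":0,"ax":0,"ay":0,"az":0},{"jaw":100,"x":-25,"y":-30,"z":0,"ax":0,"ay":0,"az":0},{"jaw":100,"x":-25,"y":-30,"z":0,"ax":0,"ay":0,"az":0},{"jaw":100,"x":-25,"y":-30,"z":0,"ax":0,"ay":0,"az":0},{"jaw":100,"x":-25,"y":-30,"z":0,"ax":0,"ay":0,"az":0},{"jaw":100,"x":-25,"y":-30,"z":0,"ax":0,"ay":0,"az":0},{"jaw":100,"x":-25,"y":-30,"z":0,"ax":0,"ay":0,"az":0},{"jaw":100,"x":-25,"y":-30,"z":0,"ax":0,"ay":0,"az":0},{"jaw":100,"x":-25,"y":-30,"z":0,"ax":0,"ay":0,"az":0}]' 40; python3 -c "
from h import *
print(readout.get_obs()['q'])"
```

```text
t: 1.35
eef_pos: [0.3376, 0.2974, 0.2311]
tool_rot: [-0.0, 0.129, 0.992, -0.0]
contact_force: [0.3, 0.1, 0.7]
gripper_width: 1.003
[-1.01456297  0.09870787  0.16508239  2.07818319 -0.01973765  0.96654157
  0.47389322]
```

```bash
python3 -m crank '[{"jaw":100,"x":-25.5,"y":-30,"z":0,"ax":0,"ay":0,"az":0},{"jaw":100,"x":-25.5,"y":-30,"z":0,"ax":0,"ay":0,"az":0},{"jaw":100,"x":-25.5,"y":-30,"z":0,"ax":0,"ay":0,"az":0},{"jaw":100,"x":-25.5,"y":-30,"z":0,"ax":0,"ay":0,"az":0},{"jaw":100,"x":-25.5,"y":-30,"z":0,"ax":0,"ay":0,"az":0},{"jaw":100,"x":-25.5,"y":-30,"z":0,"ax":0,"ay":0,"az":0},{"jaw":100,"x":-25.5,"y":-30,"z":0,"ax":0,"ay":0,"az":0},{"jaw":100,"x":-25.5,"y":-30,"z":0,"ax":0,"ay":0,"az":0},{"jaw":100,"x":-25.5,"y":-30,"z":0,"ax":0,"ay":0,"az":0},{"jaw":100,"x":-25.5,"y":-30,"z":0,"ax":0,"ay":0,"az":0},{"jaw":100,"x":0,"y":0,"z":0,"ax":0,"ay":0,"az":0}]' 40; python3 -c "
from h import *
print(readout.get_obs()['q']); snap('wrist','w0')[2]"
```

```text
t: 2.72
eef_pos: [0.5078, -0.0593, 0.2312]
tool_rot: [0.0, 0.131, 0.991, -0.001]
contact_force: [-0.5, 1.2, -0.1]
gripper_width: 1.0
[-0.45650403  0.21938495  0.52618662  1.96982039 -0.12964575  0.98500143
  1.43895941]
```

View pics/w0.png

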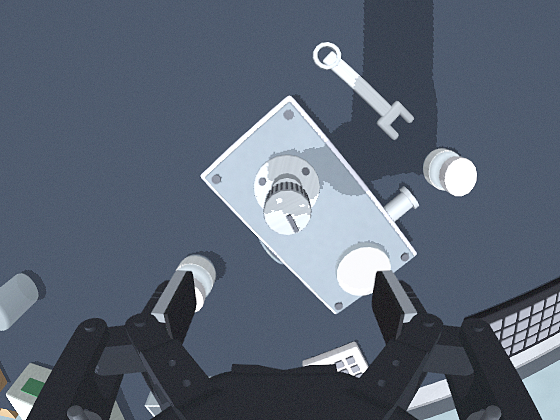

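```bash
python3 -m crank '[{"jaw":100,"x":0,"y":0,"z":0,"ax":0,"ay":0,"az":10.5},{"jaw":100,"x":0,"y":0,"z":0,"ax":0,"ay":0,"az":10.5},{"jaw":100,"x":0,"y":0,"z":0,"ax":0,"ay":0,"az":10.5},{"jaw":100,"x":0,"y":0,"z":0,"ax":0,"ay":0,"az":10.5},{"jaw":100,"x":0,"y":0,"z":0,"ax":0,"ay":0,"az":10.5},{"jaw":100,"x":0,"y":0,"z":0,"ax":0,"ay":0,"az":10.5},{"jaw":100,"x":0,"y":0,"z":0,"ax":0,"ay":0,"az":10.5},{"jaw":100,"x":0,"y":0,"z":0,"ax":0,"ay":0,"az":10.5},{"jaw":100,"x":0,"y":0,"z":0,"ax":0,"ay":0,"az":10.5},{"jaw":100,"x":0,"y":0,"z":0,"ax":0,"ay":0,"az":10.5},{"jaw":100,"x":0,"y":0,"z":0,"ax":0,"ay":0,"az":10.5},{"jaw":100,"x":0,"y":0,"z":0,"ax":0,"ay":0,"az":10.5}]'; python3 -c "
from h import *
print(readout.get_obs()['q']); snap('wrist','w1')"
```

```text
t: 4.28
eef_pos: [0.5067, -0.0544, 0.2309]
tool_rot: [-0.001, 0.943, 0.334, -0.0]
contact_force: [-0.3, -0.3, 0.5]
gripper_width: 1.0
[-0.79575112  0.29098969  0.95183434  1.9885525  -0.28261253  1.00085032
 -0.59857331]
```

View pics/w1.png

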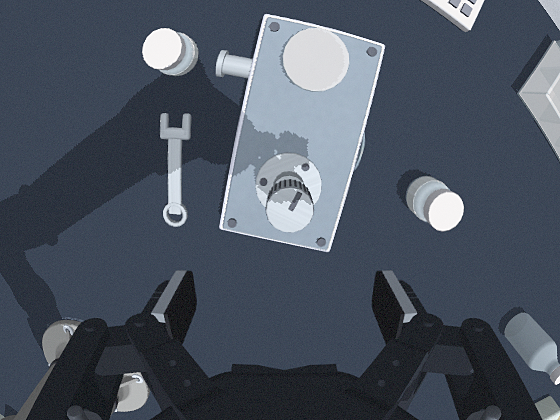

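Wrist views: the knob's top is centred near (289,214) in the first and (290,208) in the second, with no obstacle around the knob at jaw height.

```bash
python3 - <<'E'
from h import *
a=np.load('w0.npz');b=np.load('w1.npz');t=np.load('top0.npz')
def tri(*L):
    A=np.zeros((3,3));y=np.zeros(3)
    for o,d in L:
        d=d/np.linalg.norm(d);M=np.eye(3)-np.outer(d,d);A+=M;y+=M@o
    p=np.linalg.solve(A,y);return p.round(4),[round(np.linalg.norm((np.eye(3)-np.outer(d,d)/(d@d))@(p-o)),4) for o,d in L]
# knob top face = bright grey blob inside the hand window; ellipse fit check
for n,c,(u,v) in(('w0',a,(289,214)),('w1',b,(290,208))):
    print(n,onz(c,u,v,.133,True))
print(tri(ray(a,289,214,True),ray(b,290,208,True)))
print(tri(ray(a,289,214,True),ray(b,290,208,True),ray(t,295,231.2)))
X=onz(t,295,231.2,.133);print(X)
E
```

```text
w0 [ 0.50974192 -0.05723325  0.133     ]
w1 [ 0.51128463 -0.05736929  0.133     ]
(array([ 0.5106, -0.0577,  0.1306]), [np.float64(0.0002), np.float64(0.0002)])
(array([ 0.5105, -0.0575,  0.1306]), [np.float64(0.0001), np.float64(0.0004), np.float64(0.0004)])
[ 0.50997528 -0.05714647  0.133     ]
```

```bash
python3 -m crank '[{"jaw":100,"x":1,"y":4.5,"z":0,"ax":0,"ay":0,"az":0},{"jaw":100,"x":0,"y":0,"z":0,"ax":0,"ay":0,"az":10},{"jaw":100,"x":0,"y":0,"z":0,"ax":0,"ay":0,"az":10},{"jaw":100,"x":0,"y":0,"z":0,"ax":0,"ay":0,"az":10},{"jaw":100,"x":0,"y":0,"z":22,"ax":0,"ay":0,"az":0},{"jaw":100,"x":0,"y":0,"z":22,"ax":0,"ay":0,"az":0},{"jaw":100,"x":0,"y":0,"z":22,"ax":0,"ay":0,"az":0},{"jaw":100,"x":0,"y":0,"z":22,"ax":0,"ay":0,"az":0},{"jaw":100,"x":0,"y":0,"z":22,"ax":0,"ay":0,"az":0},{"jaw":100,"x":0,"y":0,"z":22,"ax":0,"ay":0,"az":0},{"jaw":100,"x":0,"y":0,"z":0,"ax":0,"ay":0,"az":0},{"jaw":100,"x":0,"y":0,"z":0,"ax":0,"ay":0,"az":0}]'; python3 -c "
from h import *
print(readout.get_obs()['q']); snap('wrist','w2')"
```

```text
t: 5.82
eef_pos: [0.5115, -0.0591, 0.0999]
tool_rot: [-0.0, 0.997, 0.081, 0.0]
contact_force: [0.4, 0.8, -0.2]
gripper_width: 1.002
[-0.66982428  0.53881598  0.86817042  2.09086516 -0.59456884  0.77479769
 -0.83610798]
```

View pics/w2.png

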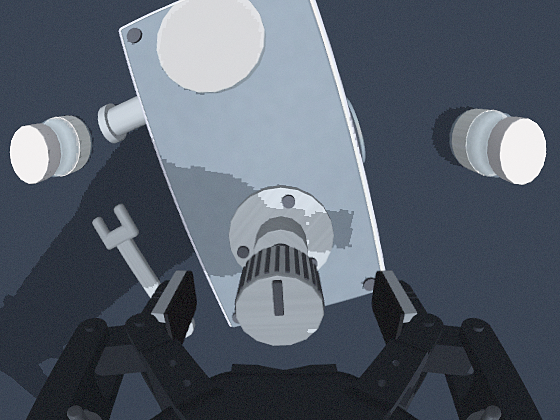

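The knob sits between the open fingers, its top centred at (280,309) and the pointer along tool x. Next I'll check the centring.

```bash
python3 - <<'E'
from h import *
from scipy.spatial.transform import Rotation as Ro
c=np.load('w2.npz');o=readout.get_obs();q=o['tool_rot'];R=Ro.from_quat(q[[1,2,3,0]]).as_matrix()
for z in(.131,.133,.135):
    p=onz(c,280,309,z,True);print(p,R.T@(p-o['eef_pos'])*1000)
l,r=[onz(c,u,309,.133,True) for u in(235,324)];print(np.linalg.norm(l-r))
print((R.T@(np.r_[.5103,-.0573,.1]-o['eef_pos']))*1000, o['eef_pos'])
E
```

```text
[ 0.51133344 -0.05872919  0.131     ] [ -0.24591459  -0.45943414 -30.8927097 ]
[ 0.51276355 -0.05852328  0.133     ] [  1.20125952  -0.43179303 -32.890846  ]
[ 0.51419366 -0.05831736  0.135     ] [  2.64843362  -0.40415192 -34.88898229]
0.03668153815779059
[-1.07494777 -2.03478151  0.10634765] [ 0.51168934 -0.05913448  0.1001076 ]
```

```bash
python3 -m crank '[{"jaw":100,"x":0,"y":-0.8,"z":2,"ax":0,"ay":0,"az":0},{"jaw":0,"x":0,"y":0,"z":0,"ax":0,"ay":0,"az":0},{"jaw":0,"x":0,"y":0,"z":0,"ax":0,"ay":0,"az":0},{"jaw":0,"x":0,"y":0,"z":0,"ax":0,"ay":0,"az":0},{"jaw":0,"x":0,"y":0,"z":0,"ax":0,"ay":0,"az":0},{"jaw":0,"x":0,"y":0,"z":0,"ax":0,"ay":0,"az":0},{"jaw":0,"x":0,"y":0,"z":0,"ax":0,"ay":0,"az":0},{"jaw":0,"x":0,"y":0,"z":0,"ax":0,"ay":0,"az":0}]' 40; python3 -c "
from h import *
o=readout.get_obs();print(o['q'],o['eef_pos'],o['contact_force'],o['torque'])"
```

```text
t: 6.88
eef_pos: [0.5108, -0.0573, 0.0976]
tool_rot: [-0.001, 0.997, 0.081, -0.0]
contact_force: [-1.6, 3.3, 5.0]
gripper_width: 0.434
[-0.66925817  0.54154902  0.86401711  2.09305842 -0.5995167   0.77200581
 -0.83546685] [ 0.5108052  -0.0572997   0.09757212] [-1.56716787  3.25805053  5.00504148] [ 0.57636066  0.44376571 -0.01687795]
```

```bash
python3 -m crank '[{"jaw":0,"x":0,"y":0,"z":0,"ax":0,"ay":0,"az":-7},{"jaw":0,"x":0,"y":0,"z":0,"ax":0,"ay":0,"az":-7},{"jaw":0,"x":0,"y":0,"z":0,"ax":0,"ay":0,"az":0}]' 60; python3 -c "
from h import *
o=readout.get_obs();print(o['q'][[2,6]],o['eef_pos'],o['torque'])"
```

```text
t: 7.25
eef_pos: [0.5108, -0.0572, 0.0979]
tool_rot: [-0.001, 0.979, 0.202, 0.0]
contact_force: [-3.9, 4.1, 11.4]
gripper_width: 0.429
[ 0.79776189 -0.64417901] [ 0.5108089  -0.05717328  0.09789024] [0.68651313 0.67093792 0.01885076]
```

```bash
for i in 1; do python3 -m crank '[{"jaw":0,"x":0,"y":0,"z":-0.15,"ax":0,"ay":0,"az":-7},{"jaw":0,"x":0,"y":0,"z":-0.15,"ax":0,"ay":0,"az":-7},{"jaw":0,"x":0,"y":0,"z":0,"ax":0,"ay":0,"az":0}]'; done; python3 -m crank '[{"jaw":0,"x":0,"y":0,"z":-0.16,"ax":0,"ay":0,"az":-7},{"jaw":0,"x":0,"y":0,"z":0,"ax":0,"ay":0,"az":0}]'; python3 -c "
from h import *
o=readout.get_obs();print(o['q'][[2,6]],o['eef_pos'],o['torque'])"
```

```text
t: 7.62
eef_pos: [0.5107, -0.057, 0.0982]
tool_rot: [-0.001, 0.947, 0.32, 0.0]
contact_force: [-3.8, 4.5, 9.8]
gripper_width: 0.429
t: 7.88
eef_pos: [0.5107, -0.0569, 0.0983]
tool_rot: [-0.001, 0.926, 0.377, 0.0]
contact_force: [-3.9, 4.6, 11.0]
gripper_width: 0.429
[ 0.69897592 -0.35653085] [ 0.51067873 -0.05692784  0.09834428] [0.86674439 0.74879519 0.10854283]
```

```bash
python3 -m crank '[{"jaw":0,"x":0,"y":0,"z":-0.16,"ax":0,"ay":0,"az":-7},{"jaw":0,"x":0,"y":0,"z":0,"ax":0,"ay":0,"az":0}]' | grep -v tool;  python3 -m crank '[{"jaw":0,"x":0,"y":0,"z":-0.16,"ax":0,"ay":0,"az":-7},{"jaw":0,"x":0,"y":0,"z":0,"ax":0,"ay":0,"az":0}]' | grep -v tool; python3 -m crank '[{"jaw":0,"x":0,"y":0,"z":-0.16,"ax":0,"ay":0,"az":-7},{"jaw":0,"x":0,"y":0,"z":0,"ax":0,"ay":0,"az":0}]'; python3 -c "
from h import *
o=readout.get_obs();print(o['q'][[2,6]],o['torque'])"
```

```text
t: 8.12
eef_pos: [0.5106, -0.0569, 0.0985]
contact_force: [-4.5, 5.8, 9.5]
gripper_width: 0.429
t: 8.38
eef_pos: [0.5105, -0.0568, 0.0986]
contact_force: [-5.0, 5.5, 10.5]
gripper_width: 0.432
t: 8.62
eef_pos: [0.5105, -0.0568, 0.0988]
tool_rot: [-0.001, 0.842, 0.54, 0.0]
contact_force: [-4.4, 5.8, 11.0]
gripper_width: 0.429
[ 0.60013407 -0.06419073] [0.95295743 0.85111297 0.08200565]
```

```bash
python3 -m crank '[{"jaw":0,"x":0,"y":0,"z":-0.16,"ax":0,"ay":0,"az":-7},{"jaw":0,"x":0,"y":0,"z":0,"ax":0,"ay":0,"az":0}]' | grep -v tool;  python3 -m crank '[{"jaw":0,"x":0,"y":0,"z":-0.16,"ax":0,"ay":0,"az":-7},{"jaw":0,"x":0,"y":0,"z":0,"ax":0,"ay":0,"az":0}]' | grep -v tool; python3 -m crank '[{"jaw":0,"x":0,"y":0,"z":-0.16,"ax":0,"ay":0,"az":-7},{"jaw":0,"x":0,"y":0,"z":0,"ax":0,"ay":0,"az":0}]'|grep -v tool; python3 -m crank '[{"jaw":0,"x":0,"y":0,"z":-0.16,"ax":0,"ay":0,"az":-7},{"jaw":0,"x":0,"y":0,"z":0,"ax":0,"ay":0,"az":0}]'; python3 -c "
from h import *
o=readout.get_obs();print(o['q'][[2,6]],o['torque'])"
```

```text
t: 8.88
eef_pos: [0.5104, -0.0568, 0.0989]
contact_force: [-4.1, 6.0, 9.5]
gripper_width: 0.431
t: 9.12
eef_pos: [0.5103, -0.0568, 0.0991]
contact_force: [-4.4, 5.0, 10.2]
gripper_width: 0.429
t: 9.38
eef_pos: [0.5102, -0.0567, 0.0992]
contact_force: [-5.8, 5.4, 10.3]
gripper_width: 0.429
t: 9.62
eef_pos: [0.5101, -0.0567, 0.0994]
tool_rot: [-0.002, 0.686, 0.728, 0.0]
contact_force: [-6.3, 5.4, 11.9]
gripper_width: 0.428
[0.47023766 0.33362854] [ 1.04525027  1.0040033  -0.01362048]
```

```bash
python3 -m crank '[{"jaw":0,"x":0,"y":0,"z":-0.16,"ax":0,"ay":0,"az":-7},{"jaw":0,"x":0,"y":0,"z":0,"ax":0,"ay":0,"az":0}]' | grep -v tool;  python3 -m crank '[{"jaw":0,"x":0,"y":0,"z":-0.16,"ax":0,"ay":0,"az":-7},{"jaw":0,"x":0,"y":0,"z":0,"ax":0,"ay":0,"az":0}]' | grep -v tool; python3 -m crank '[{"jaw":0,"x":0,"y":0,"z":-0.16,"ax":0,"ay":0,"az":-7},{"jaw":0,"x":0,"y":0,"z":0,"ax":0,"ay":0,"az":0}]'|grep -v tool; python3 -m crank '[{"jaw":0,"x":0,"y":0,"z":-0.16,"ax":0,"ay":0,"az":-7},{"jaw":0,"x":0,"y":0,"z":0,"ax":0,"ay":0,"az":0}]'; python3 -c "
from h import *
o=readout.get_obs();print(o['q'][[2,6]],o['torque'])"
```

```text
t: 9.88
eef_pos: [0.51, -0.0567, 0.0996]
contact_force: [-5.3, 5.3, 11.0]
gripper_width: 0.427
t: 10.12
eef_pos: [0.5099, -0.0568, 0.0997]
contact_force: [-7.2, 5.2, 11.1]
gripper_width: 0.43
t: 10.38
eef_pos: [0.5099, -0.0568, 0.0998]
contact_force: [-6.5, 5.9, 11.4]
gripper_width: 0.43
t: 10.62
eef_pos: [0.5098, -0.0568, 0.1]
tool_rot: [-0.002, 0.49, 0.872, 0.0]
contact_force: [-6.6, 4.6, 12.3]
gripper_width: 0.43
[0.34372931 0.7401312 ] [1.03789915 1.20501298 0.02102562]
```

112° turned, still on the thread (a steady ~11 N upward). Going on.

```bash
python3 -m crank '[{"jaw":0,"x":0,"y":0,"z":-0.16,"ax":0,"ay":0,"az":-7},{"jaw":0,"x":0,"y":0,"z":0,"ax":0,"ay":0,"az":0}]' | grep -v tool;  python3 -m crank '[{"jaw":0,"x":0,"y":0,"z":-0.16,"ax":0,"ay":0,"az":-7},{"jaw":0,"x":0,"y":0,"z":0,"ax":0,"ay":0,"az":0}]' | grep -v tool; python3 -m crank '[{"jaw":0,"x":0,"y":0,"z":-0.16,"ax":0,"ay":0,"az":-7},{"jaw":0,"x":0,"y":0,"z":0,"ax":0,"ay":0,"az":0}]'; python3 -c "
from h import *
o=readout.get_obs();print(o['q'][[2,6]],o['torque'])"
```

```text
t: 10.88
eef_pos: [0.5097, -0.0569, 0.1001]
contact_force: [-6.4, 4.6, 12.1]
gripper_width: 0.431
t: 11.12
eef_pos: [0.5096, -0.0569, 0.1003]
contact_force: [-6.3, 4.9, 11.4]
gripper_width: 0.428
t: 11.38
eef_pos: [0.5096, -0.0569, 0.1004]
tool_rot: [-0.002, 0.323, 0.946, 0.001]
contact_force: [-7.1, 5.0, 12.0]
gripper_width: 0.425
[0.25126925 1.04988321] [1.01527024 1.25842363 0.06412055]
```

```bash
python3 -m crank '[{"jaw":0,"x":0,"y":0,"z":-0.16,"ax":0,"ay":0,"az":-7},{"jaw":0,"x":0,"y":0,"z":0,"ax":0,"ay":0,"az":0}]' | grep -v tool;  python3 -m crank '[{"jaw":0,"x":0,"y":0,"z":-0.16,"ax":0,"ay":0,"az":-7},{"jaw":0,"x":0,"y":0,"z":0,"ax":0,"ay":0,"az":0}]' | grep -v tool; python3 -m crank '[{"jaw":0,"x":0,"y":0,"z":-0.16,"ax":0,"ay":0,"az":-7},{"jaw":0,"x":0,"y":0,"z":0,"ax":0,"ay":0,"az":0}]'; python3 -c "
from h import *
o=readout.get_obs();print(o['q'][[2,6]],o['torque'])"
```

```text
t: 11.62
eef_pos: [0.5096, -0.057, 0.1006]
contact_force: [-6.5, 5.2, 10.6]
gripper_width: 0.429
t: 11.88
eef_pos: [0.5094, -0.0571, 0.1004]
contact_force: [-5.4, 4.2, 6.9]
gripper_width: 0.428
t: 12.12
eef_pos: [0.5094, -0.0572, 0.1]
tool_rot: [-0.002, 0.145, 0.989, 0.0]
contact_force: [-2.8, 4.3, 1.2]
gripper_width: 0.43
[0.16077495 1.36221586] [0.75739297 0.70679526 0.07074804]
```

The thread end was passed between 140° and 147°: the upward force went from 10.6 to 1.2 N and the TCP began to sink. I'll press it down gently through the drop, still gripped.

```bash
python3 -m crank '[{"jaw":0,"x":0,"y":0,"z":1.5,"ax":0,"ay":0,"az":0},{"jaw":0,"x":0,"y":0,"z":1.5,"ax":0,"ay":0,"az":0},{"jaw":0,"x":0,"y":0,"z":1.5,"ax":0,"ay":0,"az":0},{"jaw":0,"x":0,"y":0,"z":0,"ax":0,"ay":0,"az":0}]' | grep -v tool;  python3 -m crank '[{"jaw":0,"x":0,"y":0,"z":1.2,"ax":0,"ay":0,"az":0},{"jaw":0,"x":0,"y":0,"z":1.2,"ax":0,"ay":0,"az":0},{"jaw":0,"x":0,"y":0,"z":0,"ax":0,"ay":0,"az":0}]' | grep -v tool; python3 -m crank '[{"jaw":0,"x":0,"y":0,"z":0.4,"ax":0,"ay":0,"az":0},{"jaw":0,"x":0,"y":0,"z":0,"ax":0,"ay":0,"az":0}]' | grep -v tool;python3 -m crank '[{"jaw":0,"x":0,"y":0,"z":0.4,"ax":0,"ay":0,"az":0},{"jaw":0,"x":0,"y":0,"z":0,"ax":0,"ay":0,"az":0}]'
```

```text
t: 12.62
eef_pos: [0.5094, -0.0572, 0.0951]
contact_force: [-2.5, 4.4, -2.7]
gripper_width: 0.429
t: 13.0
eef_pos: [0.5095, -0.0572, 0.0932]
contact_force: [-5.1, 5.2, 2.8]
gripper_width: 0.431
t: 13.25
eef_pos: [0.5094, -0.0573, 0.0931]
contact_force: [-6.3, 4.9, 5.9]
gripper_width: 0.43
t: 13.5
eef_pos: [0.5095, -0.0573, 0.093]
tool_rot: [-0.002, 0.146, 0.989, 0.0]
contact_force: [-7.1, 4.6, 8.7]
gripper_width: 0.429
```

The drop is confirmed: it bottomed at TCP z 0.0931, about 7.5 mm lower, with the force returning. From here it needs about 360 + 11 = 371° forward.

```bash
python3 -m crank '[{"jaw":0,"x":0,"y":0,"z":0.2,"ax":0,"ay":0,"az":9.5},{"jaw":0,"x":0,"y":0,"z":0.2,"ax":0,"ay":0,"az":9.5},{"jaw":0,"x":0,"y":0,"z":0.2,"ax":0,"ay":0,"az":9.5},{"jaw":0,"x":0,"y":0,"z":0.2,"ax":0,"ay":0,"az":9.5},{"jaw":0,"x":0,"y":0,"z":0,"ax":0,"ay":0,"az":0}]' ;  python3 -m crank '[{"jaw":0,"x":0,"y":0,"z":0.2,"ax":0,"ay":0,"az":9.5},{"jaw":0,"x":0,"y":0,"z":0.2,"ax":0,"ay":0,"az":9.5},{"jaw":0,"x":0,"y":0,"z":0.2,"ax":0,"ay":0,"az":9.5},{"jaw":0,"x":0,"y":0,"z":0.2,"ax":0,"ay":0,"az":9.5},{"jaw":0,"x":0,"y":0,"z":0,"ax":0,"ay":0,"az":0}]' ;python3 -c "
from h import *
o=readout.get_obs();print(o['q'][[2,6]],o['torque'])"
```

```text
t: 14.12
eef_pos: [0.5098, -0.0569, 0.0921]
tool_rot: [-0.002, 0.461, 0.887, 0.0]
contact_force: [-6.6, 5.4, 8.6]
gripper_width: 0.429
t: 14.75
eef_pos: [0.5102, -0.0568, 0.0913]
tool_rot: [-0.001, 0.725, 0.689, -0.0]
contact_force: [-4.6, 6.1, 6.4]
gripper_width: 0.43
[0.49798869 0.25697327] [ 1.04439609  0.92414965 -0.08284936]
```

```bash
python3 -m crank '[{"jaw":0,"x":0,"y":0,"z":0.21,"ax":0,"ay":0,"az":9.5},{"jaw":0,"x":0,"y":0,"z":0.21,"ax":0,"ay":0,"az":9.5},{"jaw":0,"x":0,"y":0,"z":0.21,"ax":0,"ay":0,"az":9.5},{"jaw":0,"x":0,"y":0,"z":0.21,"ax":0,"ay":0,"az":9.5},{"jaw":0,"x":0,"y":0,"z":0.21,"ax":0,"ay":0,"az":9.5},{"jaw":0,"x":0,"y":0,"z":0.21,"ax":0,"ay":0,"az":9.5},{"jaw":0,"x":0,"y":0,"z":0,"ax":0,"ay":0,"az":0}]' ;  python3 -m crank '[{"jaw":0,"x":0,"y":0,"z":0.21,"ax":0,"ay":0,"az":9.5},{"jaw":0,"x":0,"y":0,"z":0.21,"ax":0,"ay":0,"az":9.5},{"jaw":0,"x":0,"y":0,"z":0.21,"ax":0,"ay":0,"az":9.5},{"jaw":0,"x":0,"y":0,"z":0.21,"ax":0,"ay":0,"az":9.5},{"jaw":0,"x":0,"y":0,"z":0.21,"ax":0,"ay":0,"az":9.5},{"jaw":0,"x":0,"y":0,"z":0.21,"ax":0,"ay":0,"az":9.5},{"jaw":0,"x":0,"y":0,"z":0,"ax":0,"ay":0,"az":0}]' ;python3 -c "
from h import *
o=readout.get_obs();print(o['q'],o['tool_rot'],o['torque'])"
```

```text
t: 15.62
eef_pos: [0.5107, -0.0571, 0.0901]
tool_rot: [-0.001, 0.966, 0.26, -0.0]
contact_force: [-2.1, 4.6, 5.1]
gripper_width: 0.429
t: 16.5
eef_pos: [0.5107, -0.0578, 0.0888]
tool_rot: [-0.0, 0.973, -0.232, -0.001]
contact_force: [-3.4, 2.8, 5.3]
gripper_width: 0.43
[-0.7588249   0.64589041  1.01812009  2.10243085 -0.76981896  0.82797116
 -1.30480382] [-1.60891482e-04  9.72599785e-01 -2.32485116e-01 -5.51142049e-04] [ 0.74055976  0.76232006 -0.10076789]
```

```bash
python3 -m crank '[{"jaw":100,"x":0,"y":0,"z":-0.2,"ax":0,"ay":0,"az":0},{"jaw":100,"x":0,"y":0,"z":0,"ax":0,"ay":0,"az":0},{"jaw":100,"x":0,"y":0,"z":0,"ax":0,"ay":0,"az":0},{"jaw":100,"x":0,"y":0,"z":0,"ax":0,"ay":0,"az":0},{"jaw":100,"x":0,"y":0,"z":0,"ax":0,"ay":0,"az":0},{"jaw":100,"x":0,"y":0,"z":0,"ax":0,"ay":0,"az":0}]'; python3 -c "
from h import *
snap('wrist','w3')"
```

```text
t: 17.25
eef_pos: [0.5109, -0.0583, 0.0889]
tool_rot: [-0.0, 0.973, -0.232, 0.0]
contact_force: [0.6, 0.6, -0.4]
gripper_width: 0.998
```

View pics/w3.png

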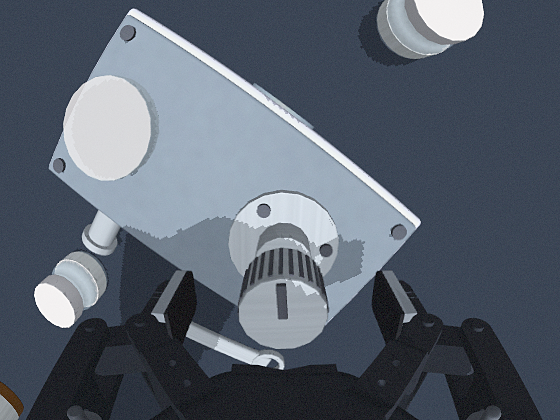

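The jaws are open and the knob is still centred at (283,310). The pointer is still along tool x, so it didn't slip in the grip. Now I'll rewind 180° with the jaws open.

```bash
python3 -m crank '[{"jaw":100,"x":0,"y":0,"z":0,"ax":0,"ay":0,"az":-10},{"jaw":100,"x":0,"y":0,"z":0,"ax":0,"ay":0,"az":-10},{"jaw":100,"x":0,"y":0,"z":0,"ax":0,"ay":0,"az":-10},{"jaw":100,"x":0,"y":0,"z":0,"ax":0,"ay":0,"az":-10},{"jaw":100,"x":0,"y":0,"z":0,"ax":0,"ay":0,"az":-10},{"jaw":100,"x":0,"y":0,"z":0,"ax":0,"ay":0,"az":-10},{"jaw":100,"x":0,"y":0,"z":0,"ax":0,"ay":0,"az":-10},{"jaw":100,"x":0,"y":0,"z":0,"ax":0,"ay":0,"az":-10},{"jaw":100,"x":0,"y":0,"z":0,"ax":0,"ay":0,"az":-10}]'; python3 -m crank '[{"jaw":100,"x":0,"y":0,"z":0,"ax":0,"ay":0,"az":-10},{"jaw":100,"x":0,"y":0,"z":0,"ax":0,"ay":0,"az":-10},{"jaw":100,"x":0,"y":0,"z":0,"ax":0,"ay":0,"az":-10},{"jaw":100,"x":0,"y":0,"z":0,"ax":0,"ay":0,"az":-10},{"jaw":100,"x":0,"y":0,"z":0,"ax":0,"ay":0,"az":-10},{"jaw":100,"x":0,"y":0,"z":0,"ax":0,"ay":0,"az":-10},{"jaw":100,"x":0,"y":0,"z":0,"ax":0,"ay":0,"az":-10},{"jaw":100,"x":0,"y":0,"z":0,"ax":0,"ay":0,"az":-10},{"jaw":100,"x":0,"y":0,"z":0,"ax":0,"ay":0,"az":-10},{"jaw":100,"x":0,"y":0,"z":0,"ax":0,"ay":0,"az":0}]'; python3 -c "
from h import *
o=readout.get_obs();print(o['q'],o['tool_rot'],o['torque'])"
```

```text
t: 18.42
eef_pos: [0.5109, -0.0584, 0.0889]
tool_rot: [0.0, 0.85, 0.527, 0.0]
contact_force: [-0.9, -0.1, 0.4]
gripper_width: 0.999
t: 19.68
eef_pos: [0.5108, -0.0586, 0.0889]
tool_rot: [-0.0, 0.233, 0.973, 0.0]
contact_force: [-0.2, 0.0, -0.3]
gripper_width: 1.0
[-0.1609166   0.4121078   0.18914545  2.06840166 -0.12180026  0.67125315
  1.20966901] [-2.24125474e-05  2.32554812e-01  9.72583283e-01  1.28068118e-04] [ 0.03801957 -0.02360935 -0.0044188 ]
```

```bash
python3 -m crank '[{"jaw":100,"x":1.3,"y":1.1,"z":0,"ax":0,"ay":0,"az":0},{"jaw":0,"x":0,"y":0,"z":0,"ax":0,"ay":0,"az":0},{"jaw":0,"x":0,"y":0,"z":0,"ax":0,"ay":0,"az":0},{"jaw":0,"x":0,"y":0,"z":0,"ax":0,"ay":0,"az":0},{"jaw":0,"x":0,"y":0,"z":0,"ax":0,"ay":0,"az":0},{"jaw":0,"x":0,"y":0,"z":0,"ax":0,"ay":0,"az":0},{"jaw":0,"x":0,"y":0,"z":0,"ax":0,"ay":0,"az":0},{"jaw":0,"x":0,"y":0,"z":0,"ax":0,"ay":0,"az":0}]' 60; python3 -m crank '[{"jaw":0,"x":0,"y":0,"z":0.21,"ax":0,"ay":0,"az":9.5},{"jaw":0,"x":0,"y":0,"z":0.21,"ax":0,"ay":0,"az":9.5},{"jaw":0,"x":0,"y":0,"z":0.21,"ax":0,"ay":0,"az":9.5},{"jaw":0,"x":0,"y":0,"z":0.21,"ax":0,"ay":0,"az":9.5},{"jaw":0,"x":0,"y":0,"z":0,"ax":0,"ay":0,"az":0}]'
```

```text
t: 20.68
eef_pos: [0.5099, -0.0572, 0.089]
tool_rot: [-0.0, 0.232, 0.973, -0.0]
contact_force: [-3.4, -2.7, 4.7]
gripper_width: 0.429
t: 21.3
eef_pos: [0.5101, -0.0571, 0.0882]
tool_rot: [0.0, 0.536, 0.844, -0.0]
contact_force: [-2.3, -1.4, 5.1]
gripper_width: 0.43
```

```bash
python3 -m crank '[{"jaw":0,"x":0,"y":0,"z":0.21,"ax":0,"ay":0,"az":9.5},{"jaw":0,"x":0,"y":0,"z":0.21,"ax":0,"ay":0,"az":9.5},{"jaw":0,"x":0,"y":0,"z":0.21,"ax":0,"ay":0,"az":9.5},{"jaw":0,"x":0,"y":0,"z":0.21,"ax":0,"ay":0,"az":9.5},{"jaw":0,"x":0,"y":0,"z":0.21,"ax":0,"ay":0,"az":9.5},{"jaw":0,"x":0,"y":0,"z":0.21,"ax":0,"ay":0,"az":9.5},{"jaw":0,"x":0,"y":0,"z":0.21,"ax":0,"ay":0,"az":9.5},{"jaw":0,"x":0,"y":0,"z":0,"ax":0,"ay":0,"az":0}]' ;  python3 -m crank '[{"jaw":0,"x":0,"y":0,"z":0.21,"ax":0,"ay":0,"az":9.5},{"jaw":0,"x":0,"y":0,"z":0.21,"ax":0,"ay":0,"az":9.5},{"jaw":0,"x":0,"y":0,"z":0.21,"ax":0,"ay":0,"az":9.5},{"jaw":0,"x":0,"y":0,"z":0.21,"ax":0,"ay":0,"az":9.5},{"jaw":0,"x":0,"y":0,"z":0.21,"ax":0,"ay":0,"az":9.5},{"jaw":0,"x":0,"y":0,"z":0.21,"ax":0,"ay":0,"az":9.5},{"jaw":0,"x":0,"y":0,"z":0,"ax":0,"ay":0,"az":0},{"jaw":0,"x":0,"y":0,"z":0,"ax":0,"ay":0,"az":0}]' ;python3 -c "
from h import *
o=readout.get_obs();q=o['tool_rot'];print(o['q'],o['eef_pos'],2*np.degrees(np.arctan2(q[2],q[1])),o['torque'])"
```

```text
t: 22.3
eef_pos: [0.5103, -0.0572, 0.0867]
tool_rot: [0.0, 0.911, 0.412, -0.0]
contact_force: [-2.0, -1.9, 5.4]
gripper_width: 0.429
t: 23.3
eef_pos: [0.5104, -0.0574, 0.0855]
tool_rot: [0.001, 0.997, -0.072, 0.0]
contact_force: [-1.5, -1.8, 5.4]
gripper_width: 0.428
[-0.70622675  0.59846114  0.92524102  2.10387579 -0.69459605  0.77768063
 -1.05442029] [ 0.51039594 -0.05742213  0.08549499] -8.271039139984799 [-0.43704487  0.29675628 -0.08653353]
```

```bash
python3 -m crank '[{"jaw":0,"x":0,"y":0,"z":0.15,"ax":0,"ay":0,"az":9.8},{"jaw":0,"x":0,"y":0,"z":0.15,"ax":0,"ay":0,"az":9.8},{"jaw":0,"x":0,"y":0,"z":0,"ax":0,"ay":0,"az":0},{"jaw":0,"x":0,"y":0,"z":0,"ax":0,"ay":0,"az":0},{"jaw":0,"x":0,"y":0,"z":0,"ax":0,"ay":0,"az":0}]' ;python3 -c "
from h import *
o=readout.get_obs();q=o['tool_rot'];print(o['eef_pos'],2*np.degrees(np.arctan2(q[2],q[1])),o['torque'])
A=snap('wrist','w4')[0];B=snap('top','top4')[0]
cv2.imwrite('pics/end.png',cv2.resize(np.hstack([A,B])[:,:,::-1],(800,300)))
d=np.abs(B.astype(int)-np.load('top0.npz')['im']).max(2)>60
for n,(u,v) in dict(jarL=(232,224),jarR=(341,203),dish=(273,195),wrench=(257,260),amber=(97,264),wash=(458,210)).items(): print(n,d[v-14:v+14,u-14:u+14].sum())"
```

```text
t: 23.92
eef_pos: [0.5104, -0.0575, 0.0851]
tool_rot: [0.0, 0.971, -0.241, 0.0]
contact_force: [-0.9, -4.9, 2.7]
gripper_width: 0.425
[ 0.51035731 -0.0574761   0.08510487] -27.84093706040013 [-1.05498523  0.17840786 -0.01400631]
jarL 0
jarR 0
dish 0
wrench 613
amber 0
wash 0
```

View pics/end.png

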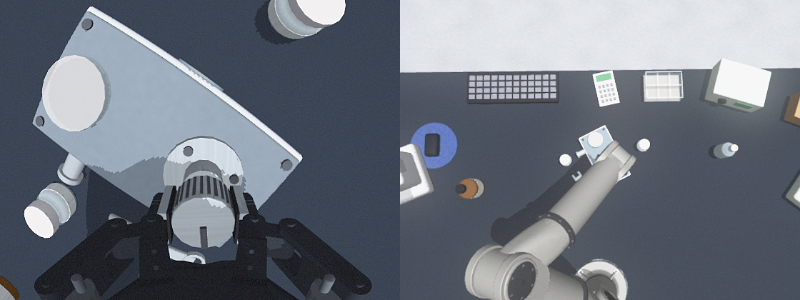

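The end state is as wanted: the knob is gripped, the screw has sunk about 8.2 mm in total over 371° from the overshot drop, and the wrench is merely hidden by the arm. Handing in.

```bash
python3 -c "
from h import *
ticket.hand_in()"
```

```text
the job is handed in; nothing more can be done
```

The screw is started in the boss, one full turn forward of the drop, and the job was handed in at about 24 s with the knob still gripped at 60 N.

- **Finding the drop:** I turned the gripped knob backward with about 10 N of downward bias. The thread end came between 140° and 147°: the upward force fell from about 11 to 1 N, and I stopped at 154°. I then pressed the screw down about 7.5 mm, still gripped, until it seated.
- **Forward turn:** I turned it forward 371° in two strokes with one regrip. That is one turn plus the roughly 11° I had overshot the drop, so the end angle is uncertain by about ±4°.
- **Last checks:**
  - The screw sank about 8.2 mm in total, which matches 371° of an 8 mm thread.
  - The wrist force read about 3 N upward, plus about 5 N sideways.
  - The pointer showed no slip at the regrip, and it still lay along the gripper at the end.
- **Bystanders:** Both bottles, both jars and the dish look unchanged in the top view. The arm hides part of the wrench there, so my check on it was inconclusive, but nothing came down near it.

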